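# Set the detector's filter lever to the third click

### The arm

A 6-joint arm with a two-finger parallel gripper is mounted at the origin on the work surface. World frame = base frame: x ahead of the robot, y to its left, z up, the work surface at z = 0. Lengths are in mm, angles in rad, forces in N, time in s.
With the tool pointing down it reaches from about 275 to 750 mm from the base axis. Payload 10.2 kg.
Tool frame: the origin (TCP) lies at the very end of the fingers, on their centre line; the grasp point (between the pads) lies 19 mm behind it; z points along the fingers, y is the line along which they close (so a half turn about z gives the same grasp; the last joint's range is limited). The gripper opens to 85 mm and grips with 20 to 120 N. Pads are 22 mm wide; open, the fingers measure 114 mm over their backs; the gripper's body (76 mm by 85 mm) begins 54 mm behind the grasp point. The pads swing forward as they close: fully open they stand 13 mm farther back than shut.
Start: joints at [-0.223, 0.313, 1.498, -0, 1.331, -0.223], TCP at [525.006, -0.013, 191.294] pointing down, gripper open.
Joint ranges: [-2.94, 2.94], [-0.97, 2.17], [0.19, 2.56], [-1.23, 4.37], [0.02, 3.11], [-2.88, 2.88]. Speed limits (rad/s): [2.39, 2.39, 3.01, 3.14, 3.14, 3.14].

### API

Orientations are given as a unit quaternion [w, x, y, z].
In Python, from rig import monitor, eyes, job gives the robot as it stands. The module is installed in compiled form; this text tells all that it offers.
- The arm moves only by the tool send_rows, never from a script. Its argument "targets" is one flat list of numbers, 7 for each row, row after row: the turn, a rotation vector about the tool's x, y, z in degrees, then the shift along the tool's x, y, z in units of 60 mm (1.0 is 60 mm), then the opening, from -1 (shut) to 1 (fully open), so that 0 is half open. A call has 1 to 5 rows; each row shifts and turns the commanded pose from where the row before left it, along the tool's axes as they then stand; what a row does not reach is not made up. A row lasts 1/8 s, in which the tool goes at most 62.5 mm and 10.7 degrees, less where a joint would pass 70% of its speed; a pose out of reach is approached as far as the arm can. A call is refused whole if a number of a shift passes 1 or a number of a turn 10.7, either way. A call with a gripper value outside its range is refused whole. The fingers move at their own pace and stop on an object; "newtons" is the grip in N (left out, the last holds). Time passes only in rows, so rows that do not move let the fingers close. It gives the time, the measured TCP pose, the force, the opening and the grip force at its end, in the units of the state.
- monitor.sense(): the state, without advancing time (a new reading comes with each control period).
- eyes.capture(name): name is "scene" or "side" or "wrist"; returns a dict with "img" (420x560x3 uint8, red, green, blue), "K" (3x3 intrinsics, pixels), "R" (3x3) and "t" (3): a world point X has camera coordinates R X + t. Camera axes: x right, y down, z forward; pixel columns grow to the right and rows downward; lengths in mm; the calibration is good to about 2 mm. The wrist camera is an equidistant fisheye: a pixel r from the principal point sees the ray r / f radians off the axis. A picture is of the moment at which its call begins. There is no depth.
- job.finish_job(): hands the job in; it is judged then, once.
The state is a dict: "time_s": time; "joints": joint angles; "dq": joint speeds; "tau": joint torques, N m; "eef_pos": TCP position; "ee_rot": TCP orientation; "force": force on the tool from outside, world axes, zero at the start; "wrist_torque": the same for the moment, N m; "grip_width": opening from 0.0 (shut) to 1.0 (fully open); "grip_force": force on a finger pad.
Only numpy, scipy, OpenCV 4.12 (cv2) and the standard library are available. Lean on these libraries where they do the work, as an engineer would, in place of code of your own. Each camera call takes 0.05 s, during which the arm holds its last target. There are 200 camera calls.

### The job

On the low white detector module, push the black filter-lever knob back to its home stop (the end of the slot nearest the round steel lamp cap), then push it away from home through exactly three clicks and leave it resting in that third notch, never letting it run on past it. Only push the knob from the outside with fingertips, never pinch it, and leave the other things on the bench and on the cover where they are.

Things in the scene. Friction and masses are not known exactly. Their poses are not given: they have to be found in the camera images.
- detector: Low white detector module, fixed, 220 mm (its x) by 300 mm (its y), flat cover 85 mm above the bench. Origin: centre of its underside, at bench height. Its -x side has the dark display panel. The lever's slot runs along its y across the middle of the cover (x = 0), on a metal plate with six pairs of ticks, one per notch; the cover is bare 35 mm either side of the slot's line
- home (a point): Point on the cover (85 mm up) under the knob's centre when the lever is home: detector x 0, y -40 mm. Axes as the detector's: the lever travels from here along +y, up to 70 mm
- lamp_cap (a point): Centre of the top of the round steel lamp cap fixed on the cover, 48 mm across, 18 mm tall, at detector x +70, y -115 mm: it marks the home end (-y) of the slot
- knob_top (a point): Centre of the top of the black block-shaped knob, 37 mm above the cover. The knob is 34 mm across the slot (detector x) and 24 mm along it (detector y); its pushing faces (facing detector +y and -y) are upright and span 8 to 34 mm above the cover
- lever (a joint): Travel along detector +y, m: 0 home (hard stop 0.5 mm behind it); notches at 0, 0.014, 0.028, 0.042 (third click), 0.056, 0.070. Starts at or between 0.014 and 0.028. A sprung ball makes the notches: leaving one takes about 5 N, fading to nothing at the crest halfway to the next; past it the lever jumps ahead into the next notch by itself and stays there when left
- vial: Leave alone: small capped glass vial standing on the detector's cover, 22 mm across, 42 mm tall. Origin: its underside
- filter_frame: Leave alone: spare filter in a flat metal frame, 36 x 80 mm, 13 mm tall, lying on the detector's cover, on the side away from the display. Origin: its underside
- beaker: Leave alone: empty glass beaker, 60 mm across, 70 mm tall, on the table beside the detector's home end. Origin: its underside
- solvent: Leave alone: small capped solvent bottle, 56 mm across, 120 mm tall, on the table beside the detector's other end. Origin: its underside
- cuvette_box: Leave alone: closed cuvette box 60 x 90 x 30 mm on the table in front of the detector. Origin: its underside
- cap_ring: Leave alone: plastic ring 46 mm across, 16 mm tall, on the table in front of the detector. Origin: its underside
- spanner: Leave alone: spanner 140 mm long lying on the table. Origin: its underside

How it is judged:
By the outcome, as a careful person would: the job done as asked, in the order asked, and still so for the second after the job is handed in, with the robot touching nothing.
It also fails if it takes over 69 s, if anything falls off the work surface, if the arm or the gripper's body presses on something with over 40 N, if the wrist force passes 120 N, or if a joint passes its speed limit or range.

## Working session

There is one attempt and no reset: what is moved stays moved. The work goes in short steps, Python scripts to look and compute and a tool call to move; the robot and the scene stay as the last step left them, time stands still between calls to the robot, and variables do not carry over. Pictures are saved under pics/ and viewed, at most 10 in all, crops included, and the job is handed in when it is done.

Besides the shell and the picture viewer there is one more tool, called after "Call:" by a JSON object that holds its "name" and its "arguments". send_rows: Moves the arm, as the interface text tells. Its arguments: {"type":"object","properties":{"targets":{"type":"array","items":{"type":"number"}},"newtons":{"type":"number"}},"required":["targets"]}

```bash
mkdir -p pics
cat > h.py <<'E'
import numpy as np, cv2
from rig import monitor, eyes, job
def cap(n,save=None):
    c=eyes.capture(n)
    if save: cv2.imwrite('pics/'+save,c['img'][:,:,::-1])
    return c
def ray(c,u,v,fish=False):
    K=c['K']; x=(u-K[0,2])/K[0,0]; y=(v-K[1,2])/K[1,1]
    if fish:
        r=np.hypot(x,y); d=np.array([np.sin(r)*x/r,np.sin(r)*y/r,np.cos(r)]) if r>1e-9 else np.array([0,0,1.])
    else: d=np.array([x,y,1.])
    R=c['R']; return -R.T@c['t'], R.T@(d/np.linalg.norm(d))
def onz(c,u,v,z,fish=False):
    o,d=ray(c,u,v,fish); return o+d*(z-o[2])/d[2]
E
python3 - <<'E'
from h import *
cs=[cap(n) for n in('scene','side','wrist')]
s=monitor.sense(); print(s)
np.save('/tmp/a.npy',cs,allow_pickle=True)
a=cs[0]['img']; b=cs[1]['img']; w=cs[2]['img']
for n,i in zip('abw',(a,b,w)): cv2.imwrite(f'pics/{n}0.png',i[:,:,::-1])
for c in cs: print(c['K'].round(1).tolist(),(-c['R'].T@c['t']).round(0))
E
```

```text
{'time_s': 0.15, 'joints': array([-2.23400009e-01,  3.13321876e-01,  1.49825092e+00,  2.73843962e-06,
        1.33096432e+00, -2.23377800e-01]), 'dq': array([-0.00167941, -0.00201441, -0.00173664,  0.00256325, -0.00100916,
       -0.00171738]), 'tau': array([ 1.79854873e-03, -4.12368500e+01, -2.59796566e+01, -1.57318855e-04,
        3.17765021e-03, -3.62555340e-05]), 'eef_pos': array([5.24781998e+02, 3.81633988e-02, 1.90870726e+02]), 'ee_rot': array([-4.00302305e-04,  7.07114785e-01,  7.07098620e-01, -2.50519605e-04]), 'force': array([-0.39690492, -0.04013485,  0.48824745]), 'wrist_torque': array([-0.03579503,  0.03475414, -0.0270106 ]), 'grip_force': 0.0, 'grip_width': 1.0017432628934866}
[[436.6, 0.0, 284.6], [0.0, 436.6, 210.1], [0.0, 0.0, 1.0]] [978. 778. 706.]
[[469.2, 0.0, 274.7], [0.0, 469.2, 205.2], [0.0, 0.0, 1.0]] [391. 610. 805.]
[[325.2, 0.0, 276.8], [0.0, 325.2, 213.7], [0.0, 0.0, 1.0]] [525.  73. 373.]
```

View pics/a0.png

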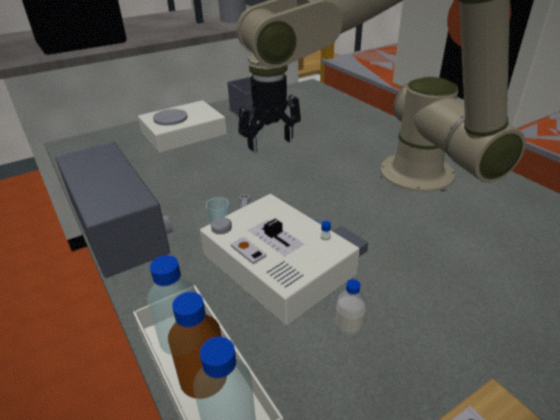

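View pics/w0.png

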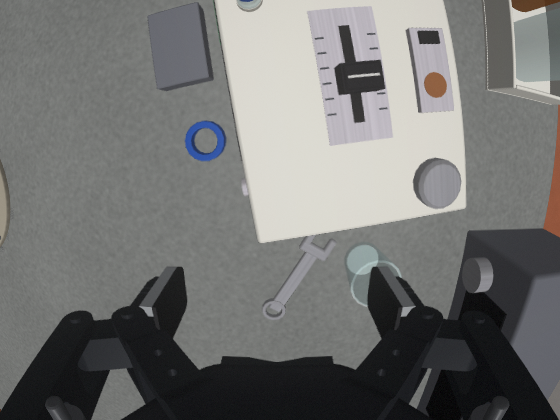

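The scene view shows the white module at about (280,255). In the wrist view the knob top is at about (365,75), the lamp cap at (437,183), and the cover's home/display corner at (261,242). The slot runs from (344,27) to (360,120).

```bash
cat > m.py <<'E'
from h import *
def pose(c, cap_px, corners):
    # corners: list of (px, det xy)
    A=[onz(c,*cap_px,103,True)[:2]]; B=[(70,-115)]
    for p,d in corners: A.append(onz(c,*p,85,True)[:2]); B.append(d)
    A=np.array(A);B=np.array(B,float)
    a=A-A.mean(0); b=B-B.mean(0)
    th=np.arctan2((b[:,0]*a[:,1]-b[:,1]*a[:,0]).sum(),(a*b).sum())
    R=np.array([[np.cos(th),-np.sin(th)],[np.sin(th),np.cos(th)]])
    o=A.mean(0)-R@B.mean(0); return th,R,o,(A-(B@R.T+o))
E
python3 - <<'E'
from m import *
c=np.load('/tmp/a.npy',allow_pickle=True)[2]; im=c['img']
hsv=cv2.cvtColor(im,cv2.COLOR_RGB2HSV)
# white cover
m=((hsv[...,2]>185)&(hsv[...,1]<40)).astype(np.uint8); n,l,s,ce=cv2.connectedComponentsWithStats(m)
k=1+s[1:,4].argmax(); M=(l==k); print(s[k])
# left edge: first white pixel per row ; bottom edge: last white per column
L=np.array([(np.where(M[r])[0][0],r) for r in range(20,170,5)]+[(np.where(M[r])[0][0],r) for r in range(200,232,5)])
Bt=np.array([(x,np.where(M[:,x])[0][-1]) for x in range(270,410,8)]+[(x,np.where(M[:,x])[0][-1]) for x in range(440,460,5)])
# lines in world plane z=85
def fl(P):
    W=np.array([onz(c,u,v,85,True)[:2] for u,v in P]); vx,vy,x,y=cv2.fitLine(W.astype(np.float32),cv2.DIST_HUBER,0,.01,.01).ravel()
    r=(W-[x,y])@[-vy,vx]; print('rms',r.std().round(2), np.degrees(np.arctan2(vy,vx)),abs(r).max()); return (x,y),(vx,vy)
p1,d1=fl(L); p2,d2=fl(Bt)
t=np.linalg.solve(np.array([d1,-np.array(d2)]).T.reshape(2,2) if 0 else np.c_[d1,-np.array(d2)],np.array(p2)-p1); co=np.array(p1)+t[0]*np.array(d1); print('corner',co)
print('corner+cap', onz(c,437,183,103,True))
g=im.max(2)
b=(g<75).astype(np.uint8); b[:, :300]=0; b[:,400:]=0; b[140:]=0
n,l,s,ce=cv2.connectedComponentsWithStats(b); print(s,ce.round(1))
# slot ends
for p in((344,26),(360,122)): print('slot',p,onz(c,*p,85,True))
cv2.imwrite('pics/z.png',cv2.resize(im[0:150,295:465,::-1],None,fx=4.5,fy=4,interpolation=cv2.INTER_CUBIC))
E
```

```text
[  216     0   250   243 42557]
rms 0.24 -80.5813 0.5327679998060387
rms 0.31 9.539333 0.7062935900835791
corner [508.5298  -40.34577]
corner+cap [672.09701702  22.8793108  103.        ]
[[     0      0    560    420 233267]
 [   335     26     50     96   1933]] [[278.9 210.6]
 [356.2  74.9]]
slot (344, 26) [584.58206291 161.42065272  85.        ]
slot (360, 122) [599.30110314  73.42772549  85.        ]
```

View pics/z.png

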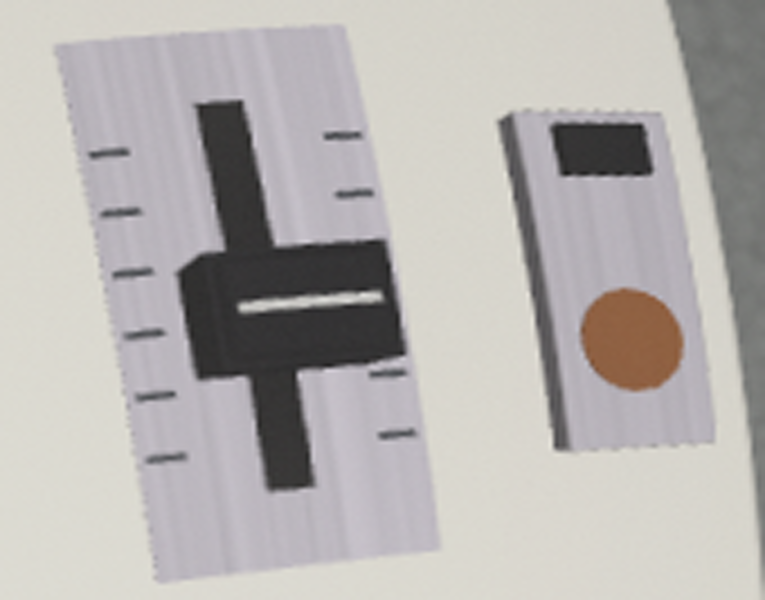

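Run:
```python
from h import *
cs=np.load('/tmp/a.npy',allow_pickle=True); c=cs[2]
z=lambda x,y:(295+(x+.5)/4.5-.5,(y+.5)/4-.5)
P=lambda p,h:onz(c,*z(*p),h,True)[:2]
L=[(108,153),(121,212),(133,272),(144,334),(155,397),(166,458)]
Rr=[(342,134),(354,193),None,None,(388,374),(397,434)]
l=np.array([P(p,85) for p in L]); r=[P(p,85) for p in Rr if p]
print('left',l.round(1).tolist()); print('right',np.round(r,1).tolist())
print('spacing',np.linalg.norm(np.diff(l,axis=0),axis=1).round(1))
home=(l[5]+r[-1])/2; end=(l[0]+r[0])/2; d=end-home; ey=d/np.linalg.norm(d)
print('home',home,'end',end,np.linalg.norm(d),'ang',np.degrees(np.arctan2(ey[1],ey[0])))
k=P((311,302),122); print('knobtop',k,'travel',(k-home)@ey, 'lat',(k-home)@[ey[1],-ey[0]])
# cap circle
im=c['img'];g=cv2.medianBlur(cv2.cvtColor(im,cv2.COLOR_RGB2GRAY),3)
C=cv2.HoughCircles(g[140:225,395:480],cv2.HOUGH_GRADIENT,1,10,param1=80,param2=15,minRadius=18,maxRadius=30); print(C[0][:3]+[395,140,0])
for q in C[0][:2]: print(onz(c,q[0]+395,q[1]+140,103,True))
# verify predictions in scene and side
for n in (0,1):
    cc=cs[n]
    for X in ([*k,122],[*home,85]):
        p=cc['R']@X+cc['t'].ravel(); p=cc['K']@(p/p[2]); print(n,p[:2].round(1))
    
b=cs[1]['img']; p=cs[1]['K']@((q:=cs[1]['R']@[*k,122]+cs[1]['t'].ravel())/q[2]); u,v=map(int,p[:2])
cr=lambda i,u,v:cv2.resize(i[max(0,v-60):v+60,max(0,u-60):u+60,::-1],(390,390),interpolation=cv2.INTER_CUBIC)
p=cs[0]['K']@((q:=cs[0]['R']@[*k,122]+cs[0]['t'].ravel())/q[2]); u0,v0=map(int,p[:2])
print(u,v,u0,v0)
cv2.imwrite('pics/ab.png',np.hstack([cr(cs[0]['img'],u0,v0),cr(b,u,v)]))
```

```text
left [[561.7, 148.5], [564.1, 134.8], [566.4, 121.1], [568.6, 107.1], [570.9, 93.0], [573.2, 79.4]]
right [[609.1, 156.8], [611.3, 142.7], [618.4, 101.0], [620.6, 87.3]]
spacing [14.  13.9 14.2 14.3 13.8]
home [596.89226078  83.36828466] end [585.38456082 152.65361991] 70.23449893082342 ang 99.4302510026943
knobtop [592.32275976 110.8036313 ] travel 27.813277899832723 lat -0.012553270009556852
[[436.5        182.5         25.        ]
 [446.5        186.5         23.79999924]]
[671.5025514   23.32980924 103.        ]
[682.94302314  19.89132081 103.        ]
0 [272.1 222.4]
0 [264.8 229.9]
1 [239.1 209.6]
1 [242.3 210.1]
239 209 272 222
```

View pics/ab.png

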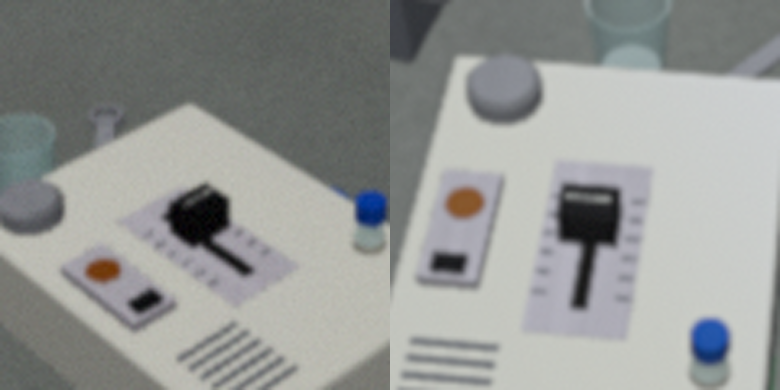

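The crops confirm the knob at the third tick from home (travel about 28 mm), and the two side views agree. The vial and filter frame sit clear of the slot. Next I shut the fingers, align the tool's x with the slot and go above the far side of the knob.

Call:
{"name": "send_rows", "arguments": {"targets": [0,0,-9.43,0,0,0,-1,0,0,0,0.74,0.47,0,-1,0,0,0,0.74,0.47,0,-1,0,0,0,0.74,0.47,0,-1,0,0,0,0,0,0,-1]}}

```text
time_s: 0.78
eef_pos: [586.8, 148.1, 190.3]
ee_rot: [-0.001, 0.645, 0.764, -0.0]
force: [0.1, -0.4, 0.1]
grip_width: 0.001
grip_force: 0.0
```

Call:
{"name": "send_rows", "arguments": {"targets": [0,0,0,0,0,0,-1,0,0,0,0,0,0,-1,0,0,0,0,0,0,-1]}}

```text
time_s: 1.15
eef_pos: [586.6, 144.4, 191.6]
ee_rot: [0.0, 0.647, 0.762, 0.0]
force: [0.3, -0.2, -0.1]
grip_width: -0.002
grip_force: 0.0
```

```bash
cat > st.py <<'E'
from h import *
s=monitor.sense(); ey=np.array([-.1639,.9865]);ex=np.array([.9865,.1639])
d=s['eef_pos'][:2]-[596.9,83.4]; f=s['force'][:2]
print('t',s['time_s'],'along',(d@ey).round(2),'lat',(d@ex).round(2),'z',s['eef_pos'][2].round(1),'F along',(f@ey).round(2),'lat',(f@ex).round(2),'fz',s['force'][2].round(2),'grip',s['grip_width'],s['ee_rot'].round(4))
E
python3 st.py; python3 -c "
from h import *
cap('wrist','w1.png')"
```

```text
t 1.15 along 61.89 lat -0.17 z 191.6 F along -0.24 lat 0.29 fz -0.1 grip -0.002102424297820347 [1.000e-04 6.471e-01 7.624e-01 1.000e-04]
```

View pics/w1.png

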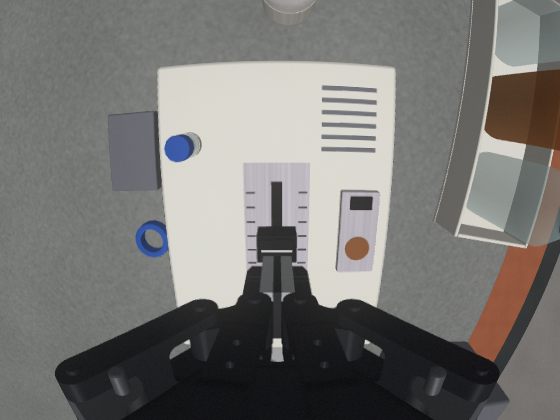

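The view is square to the slot. The white line on the knob is at (277,253), the fingertips are at about (277,257), and the slot is centred on column 277. I check the frame from this closer view.

Run:
```python
from h import *
c=cap('wrist'); ey=np.array([-.1639,.9865]);ex=np.array([.9865,.1639])
for n,u,v,z in(('line',277,253,122),('tickL5',250.5,192.5,85),('tickR5',302.5,192.5,85),('tickL1',252,249,85),('tickR1',304,249,85),('knob far top edge L',258,229,119),('R',296,229,119),('slot top',277,182,85)):
    p=onz(c,u,v,z,True)[:2]-[596.9,83.4]; print(n,(p@ey).round(1),(p@ex).round(1))
g=c['img'].astype(int).max(2); print(g[180:275,300].tolist()); print(g[220:262,270].tolist())
```

```text
line 26.2 0.7
tickL5 69.9 -23.4
tickR5 69.8 24.0
tickL1 14.3 -23.3
tickR1 14.3 26.7
knob far top edge L 46.6 -15.0
R 46.6 16.5
slot top 79.6 0.8
[193, 192, 193, 192, 193, 193, 193, 192, 194, 193, 193, 172, 110, 130, 181, 193, 192, 193, 194, 192, 194, 194, 195, 194, 195, 195, 144, 94, 155, 191, 195, 194, 194, 195, 193, 194, 194, 194, 195, 194, 194, 107, 105, 184, 194, 193, 194, 193, 193, 193, 193, 194, 194, 193, 194, 120, 84, 186, 192, 193, 192, 192, 191, 193, 193, 192, 192, 193, 191, 82, 113, 192, 192, 192, 192, 191, 192, 191, 191, 190, 191, 173, 95, 127, 191, 168, 93, 46, 42, 44, 43, 44, 43, 44, 43]
[184, 184, 185, 183, 184, 185, 123, 60, 46, 47, 48, 47, 49, 45, 47, 46, 48, 50, 48, 50, 48, 50, 52, 50, 50, 51, 50, 51, 51, 52, 139, 200, 158, 50, 51, 53, 83, 92, 91, 91, 90, 90]
```

Call:
{"name": "send_rows", "arguments": {"targets": [0,0,0,0,0,0.52,-1,0,0,0,0,0,0.52,-1,0,0,0,0,0,0.52,-1,0,0,0,0,0,0,-1,0,0,0,0,0,0,-1]}}

```text
time_s: 1.88
eef_pos: [587.4, 145.2, 99.2]
ee_rot: [0.001, 0.647, 0.763, 0.001]
force: [-0.1, 0.7, 0.0]
grip_width: -0.004
grip_force: 0.0
```

```bash
python3 st.py
```

```text
t 1.875 along 62.51 lat 0.73 z 99.2 F along 0.68 lat -0.03 fz 0.04 grip -0.0035338753123923474 [8.000e-04 6.466e-01 7.628e-01 7.000e-04]
```

Call:
{"name": "send_rows", "arguments": {"targets": [0,0,0,-0.05,0,0,-1,0,0,0,-0.05,0,0,-1,0,0,0,-0.05,0,0,-1,0,0,0,-0.05,0,0,-1,0,0,0,0,0,0,-1]}}

```text
time_s: 2.5
eef_pos: [588.7, 133.2, 97.7]
ee_rot: [-0.0, 0.647, 0.763, -0.0]
force: [0.1, -0.6, 0.0]
grip_width: -0.001
grip_force: 0.0
```

Call:
{"name": "send_rows", "arguments": {"targets": [0,0,0,-0.05,0,0,-1,0,0,0,-0.05,0,0,-1,0,0,0,-0.05,0,0,-1,0,0,0,-0.05,0,0,-1,0,0,0,0,0,0,-1]}}

```text
time_s: 3.12
eef_pos: [590.6, 121.3, 97.7]
ee_rot: [-0.0, 0.647, 0.763, -0.0]
force: [0.1, 0.2, -0.5]
grip_width: 0.004
grip_force: 0.0
```

```bash
python3 st.py
```

```text
t 3.125 along 38.45 lat 0.01 z 97.7 F along 0.19 lat 0.09 fz -0.51 grip 0.0037879605558396685 [-0.      0.6467  0.7627 -0.    ]
```

Call:
{"name": "send_rows", "arguments": {"targets": [0,0,0,-0.05,0,0,-1,0,0,0,-0.05,0,0,-1,0,0,0,-0.05,0,0,-1,0,0,0,-0.05,0,0,-1,0,0,0,0,0,0,-1]}}

```text
time_s: 3.75
eef_pos: [592.6, 109.5, 97.7]
ee_rot: [-0.0, 0.647, 0.763, -0.0]
force: [0.2, -0.2, 0.3]
grip_width: 0.001
grip_force: 0.0
```

Call:
{"name": "send_rows", "arguments": {"targets": [0,0,0,-0.025,0,0,-1,0,0,0,0,0,0,-1]}}

```text
time_s: 4.0
eef_pos: [592.8, 108.2, 97.7]
ee_rot: [-0.0, 0.647, 0.763, -0.0]
force: [-0.5, 0.3, 0.6]
grip_width: 0.003
grip_force: 0.0
```

Call:
{"name": "send_rows", "arguments": {"targets": [0,0,0,-0.017,0,0,-1,0,0,0,0,0,0,-1]}}

```text
time_s: 4.25
eef_pos: [593.0, 107.2, 97.7]
ee_rot: [0.0, 0.647, 0.763, -0.0]
force: [0.1, 0.4, -0.5]
grip_width: 0.001
grip_force: 0.0
```

```bash
python3 st.py
python3 - <<'E'
from h import *
c=cap('wrist','w2.png')
a=cap('side'); 
X=[596.9,83.4,122]; p=a['R']@X+a['t'].ravel(); u,v=(a['K']@(p/p[2]))[:2].astype(int); print(u,v)
cv2.imwrite('pics/s2.png',np.hstack([cv2.resize(c['img'][150:300,190:370,::-1],(400,400)),cv2.resize(a['img'][v-50:v+50,u-50:u+50,::-1],(400,400))]))
E
```

```text
t 4.25 along 24.16 lat 0.02 z 97.7 F along 0.35 lat 0.14 fz -0.47 grip 0.0009995968920787244 [ 0.      0.6466  0.7628 -0.    ]
241 198
```

View pics/s2.png

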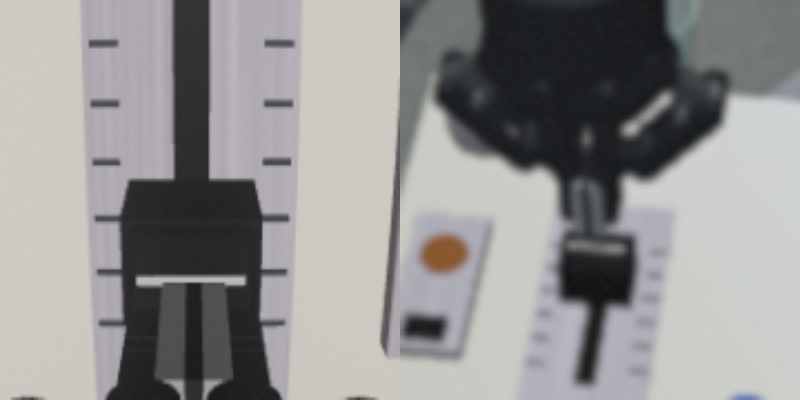

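The knob has not moved. Its line is still at side pixel (240,210), and the fingertips seem to hover over it, although the TCP reads z = 98. I triangulate the real fingertip before moving again.

Run:
```python
from h import *
cs={n:cap(n) for n in('scene','side','wrist')}
s=monitor.sense(); X=s['eef_pos']; print(X)
out=[]
for n in('scene','side'):
    c=cs[n]; p=c['R']@X+c['t'].ravel(); u,v=(c['K']@(p/p[2]))[:2]; print(n,u.round(1),v.round(1))
    u0,v0=int(u)-45,int(v)-70
    im=cv2.resize(c['img'][v0:v0+100,u0:u0+100,::-1],(400,400),interpolation=cv2.INTER_CUBIC)
    cv2.circle(im,(int((u-u0)*4),int((v-v0)*4)),4,(0,0,255),-1); print(u0,v0); out.append(im)
cv2.imwrite('pics/tip.png',np.hstack(out)); np.save('/tmp/b.npy',[cs[n] for n in cs],allow_pickle=True)
```

```text
[592.95686325 107.26466488  97.68041733]
scene 271.4 230.4
226 160
side 240.1 216.0
195 146
```

View pics/tip.png

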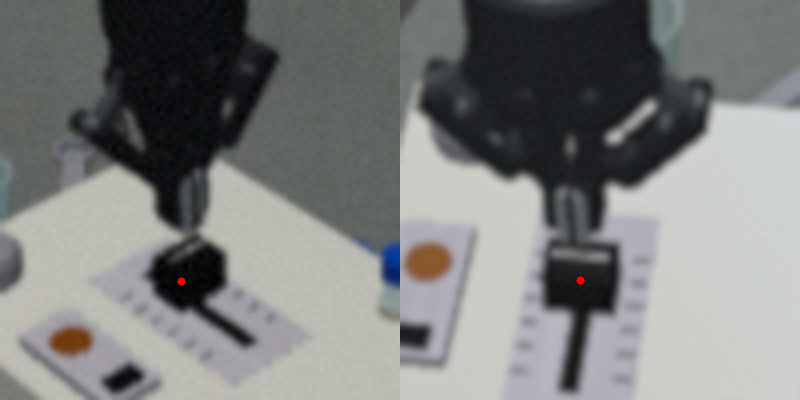

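The red TCP dot lands on the knob in both views, while the seen tip is at about (271,218) in scene and (239,206) in side. The real tip is therefore well above the reported TCP.

Run:
```python
from h import *
cs=np.load('/tmp/b.npy',allow_pickle=True)
def tri(obs):
    A=np.zeros((3,3));b=np.zeros(3)
    for c,u,v,f in obs:
        o,d=ray(c,u,v,f); M=np.eye(3)-np.outer(d,d); A+=M;b+=M@o.ravel()
    X=np.linalg.solve(A,b); return X.round(1),[round(float(np.linalg.norm((np.eye(3)-np.outer(d,d))@(X-o.ravel()))),1) for o,d in[ray(c,u,v,f) for c,u,v,f in obs]]
S,D,W=cs
print('tip scene+side',tri([(S,271,218,0),(D,238.7,206,0)]))
wu,wv=190+193*.45,150+283*.375
print('tip w/ wrist',tri([(S,271,218,0),(D,238.7,206,0),(W,wu,wv,1)]))
# knob line centre: scene crop (183,246)->, side crop (582-400,256)
ks=(226+183/4,160+246/4); kd=(195+182/4,146+256/4)
print('knob line',tri([(S,*ks,0),(D,*kd,0)]))
# slot +y end, cover height check
print('slot end',tri([(S,226+250/4,160+343/4,0),(D,195+168/4,146+390/4,0)]))
print('slot end wrist',tri([(S,226+250/4,160+343/4,0),(D,195+168/4,146+390/4,0)]), 'cam',(-W['R'].T@W['t']).ravel())
```

```text
tip scene+side (array([593.1, 109.4, 132.6]), [1.2, 1.2])
tip w/ wrist (array([593. , 112.8, 134.3]), [2.8, 1.3, 2.9])
knob line (array([590.7, 108.4, 120.9]), [1.6, 1.6])
slot end (array([582.4, 160.8,  85.3]), [0.2, 0.2])
slot end wrist (array([582.4, 160.8,  85.3]), [0.2, 0.2]) cam [581.5521674  179.72001238 279.67528321]
```

The real tip is about 35 mm above the reported TCP (z about 133 against 97.7) with xy in agreement, so it passed above the knob and touched nothing. I go back past the knob and descend with this offset.

Call:
{"name": "send_rows", "arguments": {"targets": [0,0,0,0.32,0,0,-1,0,0,0,0.32,0,0,-1,0,0,0,0,0,0,-1,0,0,0,0,0,0,-1]}}

```text
time_s: 5.0
eef_pos: [586.6, 145.3, 97.7]
ee_rot: [0.0, 0.646, 0.763, -0.0]
force: [-0.0, -0.4, 0.7]
grip_width: 0.001
grip_force: 0.0
```

Call:
{"name": "send_rows", "arguments": {"targets": [0,0,0,0,0,0.17,-1,0,0,0,0,0,0.17,-1,0,0,0,0,0,0.17,-1,0,0,0,0,0,0,-1,0,0,0,0,0,0,-1]}}

```text
time_s: 5.62
eef_pos: [586.8, 145.1, 67.3]
ee_rot: [0.0, 0.647, 0.763, 0.0]
force: [0.3, -0.1, 0.2]
grip_width: 0.005
grip_force: 0.0
```

```bash
python3 st.py
python3 - <<'E'
from h import *
cs={n:cap(n) for n in('scene','side','wrist')}
X=monitor.sense()['eef_pos']+[0,0,35]
out=[]
for n in('scene','side'):
    c=cs[n]; p=c['R']@X+c['t'].ravel(); u,v=(c['K']@(p/p[2]))[:2]; print(n,u.round(1),v.round(1))
    u0,v0=int(u)-45,int(v)-70
    im=cv2.resize(c['img'][v0:v0+100,u0:u0+100,::-1],(400,400),interpolation=cv2.INTER_CUBIC)
    cv2.circle(im,(int((u-u0)*4),int((v-v0)*4)),2,(0,0,255),-1); print(u0,v0); out.append(im)
cv2.imwrite('pics/tip2.png',np.hstack(out)); np.save('/tmp/b.npy',[cs[n] for n in cs],allow_pickle=True)
E
```

```text
t 5.625 along 62.5 lat 0.19 z 67.3 F along -0.14 lat 0.29 fz 0.2 grip 0.0048335328007321115 [1.000e-04 6.466e-01 7.628e-01 1.000e-04]
scene 282.7 236.6
237 166
side 236.8 231.0
191 160
```

View pics/tip2.png

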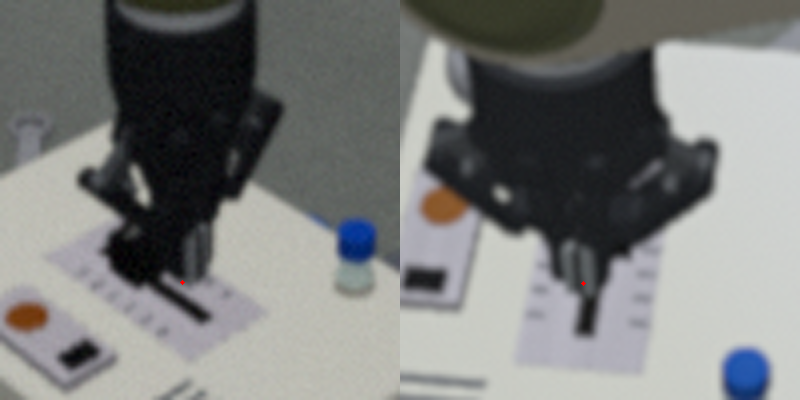

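The fingertip is now beside the knob on its far side, at the red dot (scene (282,237), side (237,231)), low over the slot and clear of everything. I push towards home.

Call:
{"name": "send_rows", "arguments": {"targets": [0,0,0,-0.05,0,0,-1,0,0,0,-0.05,0,0,-1,0,0,0,-0.05,0,0,-1,0,0,0,0,0,0,-1]}}

```text
time_s: 6.28
eef_pos: [588.2, 136.0, 67.1]
ee_rot: [0.0, 0.647, 0.763, -0.0]
force: [-0.0, -0.1, -0.5]
grip_width: -0.002
grip_force: 0.0
```

Call:
{"name": "send_rows", "arguments": {"targets": [0,0,0,-0.025,0,0,-1,0,0,0,-0.025,0,0,-1,0,0,0,0,0,0,-1]}}

```text
time_s: 6.65
eef_pos: [588.6, 133.2, 67.1]
ee_rot: [0.0, 0.647, 0.763, -0.0]
force: [-0.2, 0.1, 0.5]
grip_width: 0.001
grip_force: 0.0
```

Call:
{"name": "send_rows", "arguments": {"targets": [0,0,0,-0.025,0,0,-1,0,0,0,-0.025,0,0,-1,0,0,0,0,0,0,-1]}}

```text
time_s: 7.02
eef_pos: [589.0, 131.0, 67.1]
ee_rot: [-0.0, 0.647, 0.763, 0.0]
force: [-0.5, 4.6, 0.9]
grip_width: -0.002
grip_force: 2.3
```

Call:
{"name": "send_rows", "arguments": {"targets": [0,0,0,-0.025,0,0,-1,0,0,0,-0.025,0,0,-1,0,0,0,0,0,0,-1]}}

```text
time_s: 7.4
eef_pos: [589.7, 126.9, 67.1]
ee_rot: [0.0, 0.647, 0.763, -0.0]
force: [0.6, 0.3, 1.1]
grip_width: 0.002
grip_force: 0.4
```

Call:
{"name": "send_rows", "arguments": {"targets": [0,0,0,-0.025,0,0,-1,0,0,0,-0.025,0,0,-1,0,0,0,0,0,0,-1]}}

```text
time_s: 7.78
eef_pos: [590.2, 124.0, 67.1]
ee_rot: [0.0, 0.647, 0.763, -0.0]
force: [-0.0, -0.3, -0.0]
grip_width: 0.005
grip_force: 0.0
```

```bash
python3 st.py
```

```text
t 7.775 along 41.16 lat 0.04 z 67.1 F along -0.27 lat -0.08 fz -0.02 grip 0.004882748140787774 [ 1.000e-04  6.467e-01  7.628e-01 -1.000e-04]
```

Call:
{"name": "send_rows", "arguments": {"targets": [0,0,0,-0.05,0,0,-1,0,0,0,-0.05,0,0,-1,0,0,0,0,0,0,-1]}}

```text
time_s: 8.15
eef_pos: [591.1, 118.6, 67.1]
ee_rot: [-0.0, 0.647, 0.763, 0.0]
force: [0.2, 1.9, 0.5]
grip_width: 0.001
grip_force: 1.0
```

Call:
{"name": "send_rows", "arguments": {"targets": [0,0,0,-0.025,0,0,-1,0,0,0,-0.025,0,0,-1,0,0,0,0,0,0,-1]}}

```text
time_s: 8.52
eef_pos: [591.5, 115.8, 67.1]
ee_rot: [-0.0, 0.647, 0.763, 0.0]
force: [0.3, 4.4, 0.4]
grip_width: 0.0
grip_force: 1.7
```

Call:
{"name": "send_rows", "arguments": {"targets": [0,0,0,-0.025,0,0,-1,0,0,0,-0.025,0,0,-1,0,0,0,0,0,0,-1]}}

```text
time_s: 8.9
eef_pos: [592.2, 111.9, 67.1]
ee_rot: [0.0, 0.647, 0.763, -0.0]
force: [0.3, -0.4, -0.1]
grip_width: 0.0
grip_force: 0.0
```

Call:
{"name": "send_rows", "arguments": {"targets": [0,0,0,-0.025,0,0,-1,0,0,0,-0.025,0,0,-1,0,0,0,0,0,0,-1]}}

```text
time_s: 9.28
eef_pos: [592.6, 109.4, 67.1]
ee_rot: [0.0, 0.647, 0.763, -0.0]
force: [-0.4, -0.5, -0.0]
grip_width: 0.0
grip_force: 0.0
```

Call:
{"name": "send_rows", "arguments": {"targets": [0,0,0,-0.025,0,0,-1,0,0,0,-0.025,0,0,-1,0,0,0,0,0,0,-1]}}

```text
time_s: 9.65
eef_pos: [593.1, 106.5, 67.1]
ee_rot: [0.0, 0.647, 0.763, -0.0]
force: [0.4, -0.1, -0.3]
grip_width: -0.002
grip_force: 0.0
```

```bash
python3 st.py
```

```text
t 9.65 along 23.45 lat 0.0 z 67.1 F along -0.18 lat 0.34 fz -0.33 grip -0.0021316903667358356 [ 0.      0.6466  0.7628 -0.    ]
```

Call:
{"name": "send_rows", "arguments": {"targets": [0,0,0,-0.025,0,0,-1,0,0,0,-0.017,0,0,-1,0,0,0,0,0,0,-1]}}

```text
time_s: 10.02
eef_pos: [593.4, 104.6, 67.1]
ee_rot: [-0.0, 0.647, 0.763, 0.0]
force: [-0.8, 3.4, 0.3]
grip_width: -0.003
grip_force: 2.0
```

Call:
{"name": "send_rows", "arguments": {"targets": [0,0,0,-0.01,0,0,-1,0,0,0,0,0,0,-1]}}

```text
time_s: 10.28
eef_pos: [593.4, 104.5, 67.1]
ee_rot: [-0.001, 0.646, 0.763, 0.0]
force: [-1.1, 7.7, 0.8]
grip_width: 0.004
grip_force: 3.4
```

Call:
{"name": "send_rows", "arguments": {"targets": [0,0,0,-0.01,0,0,-1,0,0,0,0,0,0,-1]}}

```text
time_s: 10.52
eef_pos: [593.4, 104.5, 67.1]
ee_rot: [-0.001, 0.646, 0.763, 0.001]
force: [-0.7, 8.9, 1.1]
grip_width: 0.002
grip_force: 4.7
```

```bash
python3 st.py
```

```text
t 10.525 along 21.4 lat -0.01 z 67.1 F along 8.94 lat 0.77 fz 1.12 grip 0.001756111923920032 [-0.0009  0.6464  0.763   0.0008]
```

The knob is firmly on the home stop: the force rises while the position stays at 21.4. I back off, lift, go over to the home side and descend.

Call:
{"name": "send_rows", "arguments": {"targets": [0,0,0,0.1,0,0,-1,0,0,0,0,0,-0.5,-1,0,0,0,0,0,-0.5,-1,0,0,0,0,0,0,-1]}}

```text
time_s: 11.02
eef_pos: [593.9, 108.6, 129.3]
ee_rot: [0.002, 0.647, 0.763, 0.001]
force: [-0.3, 0.2, -1.1]
grip_width: 0.003
grip_force: 0.0
```

Call:
{"name": "send_rows", "arguments": {"targets": [0,0,0,-0.35,0,0,-1,0,0,0,-0.35,0,0,-1,0,0,0,-0.35,0,0,-1,0,0,0,0,0,0,-1,0,0,0,0,0,0,-1]}}

```text
time_s: 11.65
eef_pos: [602.9, 46.7, 126.9]
ee_rot: [-0.0, 0.647, 0.763, -0.0]
force: [0.3, 0.3, 0.1]
grip_width: -0.0
grip_force: 0.0
```

```bash
python3 st.py
```

```text
t 11.65 along -37.14 lat -0.07 z 126.9 F along 0.24 lat 0.34 fz 0.1 grip -0.0004359546394588639 [-2.000e-04  6.467e-01  7.627e-01 -0.000e+00]
```

Call:
{"name": "send_rows", "arguments": {"targets": [0,0,0,0,0,0.34,-1,0,0,0,0,0,0.33,-1,0,0,0,0,0,0.33,-1,0,0,0,0,0,0,-1,0,0,0,0,0,0,-1]}}

```text
time_s: 12.28
eef_pos: [603.4, 47.1, 68.0]
ee_rot: [0.001, 0.646, 0.763, 0.0]
force: [0.0, 0.0, -0.4]
grip_width: -0.001
grip_force: 0.0
```

```bash
python3 st.py
python3 - <<'E'
from h import *
o=[]
for n in('scene','side'):
    c=cap(n); X=[598,78,110]; p=c['R']@X+c['t'].ravel(); u,v=(c['K']@(p/p[2]))[:2].astype(int)
    o.append(cv2.resize(c['img'][v-60:v+60,u-60:u+60,::-1],(400,400),interpolation=cv2.INTER_CUBIC))
cv2.imwrite('pics/h3.png',np.hstack(o))
E
```

```text
t 12.275 along -36.92 lat 0.5 z 68.0 F along 0.02 lat 0.03 fz -0.45 grip -0.000715413554254966 [5.000e-04 6.464e-01 7.630e-01 4.000e-04]
```

View pics/h3.png

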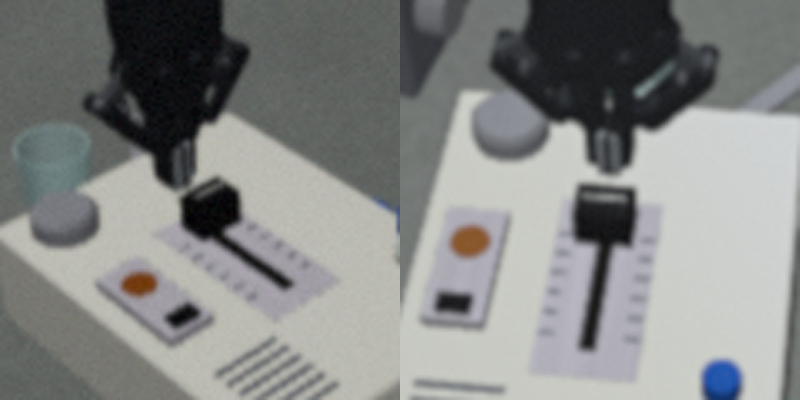

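The knob is home, and the fingertips are on its home side with the beaker and lamp cap clear. I approach and go through the first click gently.

Call:
{"name": "send_rows", "arguments": {"targets": [0,0,0,0.05,0,0,-1,0,0,0,0.05,0,0,-1,0,0,0,0.05,0,0,-1,0,0,0,0.05,0,0,-1,0,0,0,0,0,0,-1]}}

```text
time_s: 13.0
eef_pos: [601.0, 58.8, 67.1]
ee_rot: [-0.0, 0.646, 0.763, 0.0]
force: [-0.4, 0.8, -0.4]
grip_width: 0.001
grip_force: 0.0
```

Call:
{"name": "send_rows", "arguments": {"targets": [0,0,0,0.02,0,0,-1,0,0,0,0.02,0,0,-1,0,0,0,0.02,0,0,-1,0,0,0,0,0,0,-1]}}

```text
time_s: 13.5
eef_pos: [600.6, 61.5, 67.1]
ee_rot: [0.0, 0.647, 0.763, -0.0]
force: [0.8, -3.5, 0.6]
grip_width: -0.002
grip_force: 2.3
```

Call:
{"name": "send_rows", "arguments": {"targets": [0,0,0,0.02,0,0,-1,0,0,0,0.02,0,0,-1,0,0,0,0,0,0,-1]}}

```text
time_s: 13.88
eef_pos: [600.0, 64.9, 67.1]
ee_rot: [-0.0, 0.647, 0.763, 0.0]
force: [0.1, -1.5, 0.4]
grip_width: -0.004
grip_force: 0.8
```

Call:
{"name": "send_rows", "arguments": {"targets": [0,0,0,0.02,0,0,-1,0,0,0,0.02,0,0,-1,0,0,0,0,0,0,-1]}}

```text
time_s: 14.25
eef_pos: [599.5, 67.4, 67.1]
ee_rot: [-0.0, 0.647, 0.763, 0.0]
force: [0.9, 0.4, -0.9]
grip_width: -0.001
grip_force: 0.0
```

```bash
python3 st.py
```

```text
t 14.25 along -16.26 lat -0.02 z 67.1 F along 0.2 lat 0.99 fz -0.89 grip -0.0006998490109043099 [-2.000e-04  6.465e-01  7.629e-01  2.000e-04]
```

First click passed. Second click:

Call:
{"name": "send_rows", "arguments": {"targets": [0,0,0,0.04,0,0,-1,0,0,0,0.04,0,0,-1,0,0,0,0.02,0,0,-1,0,0,0,0,0,0,-1]}}

```text
time_s: 14.75
eef_pos: [598.7, 72.9, 67.1]
ee_rot: [-0.0, 0.647, 0.763, 0.0]
force: [-0.7, -0.3, -0.3]
grip_width: 0.006
grip_force: 0.0
```

Call:
{"name": "send_rows", "arguments": {"targets": [0,0,0,0.02,0,0,-1,0,0,0,0.02,0,0,-1,0,0,0,0.02,0,0,-1,0,0,0,0,0,0,-1]}}

```text
time_s: 15.25
eef_pos: [598.2, 75.8, 67.1]
ee_rot: [0.0, 0.647, 0.763, -0.0]
force: [0.8, -3.1, -0.2]
grip_width: -0.003
grip_force: 2.2
```

Call:
{"name": "send_rows", "arguments": {"targets": [0,0,0,0.02,0,0,-1,0,0,0,0.02,0,0,-1,0,0,0,0,0,0,-1]}}

```text
time_s: 15.62
eef_pos: [597.6, 79.3, 67.1]
ee_rot: [-0.0, 0.647, 0.763, 0.0]
force: [0.3, -1.5, 0.9]
grip_width: 0.001
grip_force: 0.4
```

```bash
python3 st.py
```

```text
t 15.625 along -4.2 lat 0.01 z 67.1 F along -1.49 lat 0.06 fz 0.87 grip 0.0012997862372551635 [-3.000e-04  6.465e-01  7.629e-01  2.000e-04]
```

Call:
{"name": "send_rows", "arguments": {"targets": [0,0,0,0.02,0,0,-1,0,0,0,0.02,0,0,-1,0,0,0,0,0,0,-1]}}

```text
time_s: 16.0
eef_pos: [597.2, 81.5, 67.0]
ee_rot: [-0.0, 0.646, 0.763, 0.0]
force: [-0.3, 0.4, -0.1]
grip_width: 0.002
grip_force: 0.0
```

```bash
python3 st.py
```

```text
t 16.0 along -1.92 lat -0.05 z 67.0 F along 0.4 lat -0.29 fz -0.14 grip 0.0016940631315109432 [-2.000e-04  6.465e-01  7.629e-01  1.000e-04]
```

Second click done, with the force back to zero. Third click: same step pattern, to finger position about +10.

Call:
{"name": "send_rows", "arguments": {"targets": [0,0,0,0.04,0,0,-1,0,0,0,0.04,0,0,-1,0,0,0,0.02,0,0,-1,0,0,0,0,0,0,-1]}}

```text
time_s: 16.5
eef_pos: [596.3, 87.2, 67.1]
ee_rot: [-0.0, 0.647, 0.763, 0.0]
force: [-0.2, 0.1, 0.6]
grip_width: 0.001
grip_force: 0.0
```

Call:
{"name": "send_rows", "arguments": {"targets": [0,0,0,0.02,0,0,-1,0,0,0,0.02,0,0,-1,0,0,0,0.02,0,0,-1,0,0,0,0,0,0,-1]}}

```text
time_s: 17.0
eef_pos: [595.8, 90.0, 67.1]
ee_rot: [0.0, 0.647, 0.763, -0.0]
force: [-0.7, -3.6, -0.6]
grip_width: 0.002
grip_force: 2.1
```

Call:
{"name": "send_rows", "arguments": {"targets": [0,0,0,0.02,0,0,-1,0,0,0,0.015,0,0,-1,0,0,0,0,0,0,-1]}}

```text
time_s: 17.38
eef_pos: [595.3, 93.1, 67.1]
ee_rot: [-0.0, 0.647, 0.763, 0.0]
force: [-0.4, -0.1, -0.5]
grip_width: -0.0
grip_force: 0.4
```

```bash
python3 st.py
```

```text
t 17.375 along 9.82 lat 0.02 z 67.1 F along -0.07 lat -0.37 fz -0.54 grip -0.000430147047092768 [-2.000e-04  6.465e-01  7.629e-01  2.000e-04]
```

Call:
{"name": "send_rows", "arguments": {"targets": [0,0,0,0.015,0,0,-1,0,0,0,0,0,0,-1]}}

```text
time_s: 17.62
eef_pos: [595.1, 93.9, 67.1]
ee_rot: [-0.0, 0.647, 0.763, 0.0]
force: [0.2, -0.3, 0.3]
grip_width: -0.003
grip_force: 0.0
```

Call:
{"name": "send_rows", "arguments": {"targets": [0,0,0,0.015,0,0,-1,0,0,0,0,0,0,-1]}}

```text
time_s: 17.88
eef_pos: [595.0, 94.6, 67.1]
ee_rot: [-0.0, 0.647, 0.763, 0.0]
force: [0.4, 0.6, -0.3]
grip_width: 0.003
grip_force: 0.0
```

```bash
python3 st.py;  python3 - <<'E'
from h import *
o=[]
for n in('scene','side'):
    c=cap(n); X=[592,110,110]; p=c['R']@X+c['t'].ravel(); u,v=(c['K']@(p/p[2]))[:2].astype(int); print(u,v)
    o.append(cv2.resize(c['img'][v-50:v+50,u-50:u+50,::-1],(400,400),interpolation=cv2.INTER_CUBIC))
    cv2.imwrite('pics/f.png',np.hstack(o))
E
```

```text
t 17.875 along 11.38 lat -0.04 z 67.1 F along 0.49 lat 0.47 fz -0.32 grip 0.003089691411257513 [-2.000e-04  6.466e-01  7.629e-01  1.000e-04]
272 226
239 213
```

Run:
```python
from h import *
ey=np.array([-.1639,.9865])
for n in('scene','side'):
    c=cap(n)
    for t in(28,35,42,56):
        q=np.array([596.9,83.4])+ey*(t-1); p=c['R']@[*q,122]+c['t'].ravel(); u,v=(c['K']@(p/p[2]))[:2]; print(n,t,u.round(1),v.round(1))
    g=c['img'].max(2); u=int(u);v=int(v)
    if n=='side':
        for uu in (234,237,240): print(uu,g[195:245,uu].tolist())
    else:
        hs=g[v-25:v+20,u-25:u+20]; b=(hs<70).astype(np.uint8)
```

```text
scene 28 271.9 222.3
scene 35 274.0 223.7
scene 42 276.1 225.1
scene 56 280.3 227.9
side 28 239.2 209.3
side 35 238.6 212.2
side 42 238.0 215.3
side 56 236.9 221.4
234 [31, 36, 32, 35, 44, 50, 50, 50, 52, 58, 66, 80, 93, 86, 60, 56, 91, 110, 96, 61, 39, 35, 32, 29, 25, 22, 21, 21, 23, 20, 40, 88, 144, 183, 193, 191, 191, 189, 186, 185, 181, 179, 175, 170, 161, 151, 143, 138, 148, 168]
237 [30, 35, 50, 77, 99, 102, 96, 91, 93, 93, 94, 94, 92, 79, 58, 49, 75, 108, 112, 77, 43, 35, 32, 31, 30, 26, 22, 24, 23, 22, 27, 55, 92, 112, 107, 90, 80, 73, 66, 59, 49, 40, 36, 33, 28, 28, 27, 41, 84, 139]
240 [38, 39, 44, 60, 83, 93, 85, 75, 74, 70, 66, 66, 64, 56, 44, 47, 77, 122, 132, 95, 48, 39, 37, 28, 29, 28, 23, 21, 23, 24, 21, 22, 26, 33, 41, 45, 51, 62, 77, 88, 97, 105, 112, 123, 134, 143, 153, 158, 164, 174]
```

The knob line is at side row 212.6, so the lever is at about 35.5 mm, on the crest and not yet in notch 3. I nudge on in small steps.

Call:
{"name": "send_rows", "arguments": {"targets": [0,0,0,0.015,0,0,-1,0,0,0,0,0,0,-1,0,0,0,0,0,0,-1]}}

```text
time_s: 18.45
eef_pos: [595.0, 95.3, 67.1]
ee_rot: [0.0, 0.647, 0.763, 0.0]
force: [0.3, -0.3, 0.2]
grip_width: -0.001
grip_force: 0.0
```

```bash
cat > line.py <<'E'
from h import *
c=cap('side'); g=c['img'].max(2)[206:226,234:243].astype(float).mean(1); i=g.argmax(); w=g[max(0,i-2):i+3]-g[max(0,i-2):i+3].min(); print('line row',206+max(0,i-2)+(w*np.arange(len(w))).sum()/w.sum(), g.round().tolist())
E
python3 st.py; python3 line.py
```

```text
t 18.45 along 12.06 lat 0.04 z 67.1 F along -0.39 lat 0.26 fz 0.2 grip -0.0013739368251907875 [0.     0.6466 0.7629 0.    ]
line row 215.22585551330798 [76.0, 82.0, 96.0, 109.0, 109.0, 90.0, 59.0, 56.0, 90.0, 113.0, 103.0, 66.0, 41.0, 36.0, 33.0, 30.0, 27.0, 26.0, 23.0, 24.0]
```

The line jumped to row 215.2, which matches 42 mm (predicted 215.3). I back off, then lift away.

Call:
{"name": "send_rows", "arguments": {"targets": [0,0,0,-0.2,0,0,-1,0,0,0,0,0,0,-1,0,0,0,0,0,-0.5,-1,0,0,0,0,0,-0.7,-1,0,0,0,0,0,-0.7,-1]}}

```text
time_s: 19.12
eef_pos: [596.8, 83.3, 182.3]
ee_rot: [-0.0, 0.647, 0.763, -0.0]
force: [1.1, -0.7, 0.1]
grip_width: -0.003
grip_force: 0.0
```

Call:
{"name": "send_rows", "arguments": {"targets": [0,0,0,-0.8,0,0,-1,0,0,0,-0.8,0,0,-1,0,0,0,-0.8,0,0,-1,0,0,0,0,0,0,-1,0,0,0,0,0,0,-1]}}

```text
time_s: 19.75
eef_pos: [620.4, -58.2, 181.0]
ee_rot: [-0.0, 0.647, 0.763, 0.0]
force: [-0.3, 0.9, 0.1]
grip_width: -0.001
grip_force: 0.0
```

```bash
python3 st.py; python3 line.py
python3 - <<'E'
from h import *
o=[]
for n in('wrist','side'):
    c=cap(n); X=[590,115,100]
    if n=='wrist': o.append(cv2.resize(c['img'][:,:,::-1],(400,300)))
    else:
        p=c['R']@X+c['t'].ravel(); u,v=(c['K']@(p/p[2]))[:2].astype(int)
        o.append(cv2.resize(c['img'][v-60:v+60,u-80:u+80,::-1],(400,300),interpolation=cv2.INTER_CUBIC))
cv2.imwrite('pics/end.png',np.hstack(o))
E
```

```text
t 19.75 along -143.51 lat -0.05 z 181.0 F along 0.91 lat -0.15 fz 0.14 grip -0.0009856589458590336 [-2.000e-04  6.466e-01  7.628e-01  1.000e-04]
line row 206.2173913043478 [166.0, 158.0, 154.0, 150.0, 139.0, 111.0, 69.0, 54.0, 85.0, 109.0, 99.0, 64.0, 40.0, 34.0, 32.0, 28.0, 27.0, 23.0, 23.0, 22.0]
```

View pics/end.png

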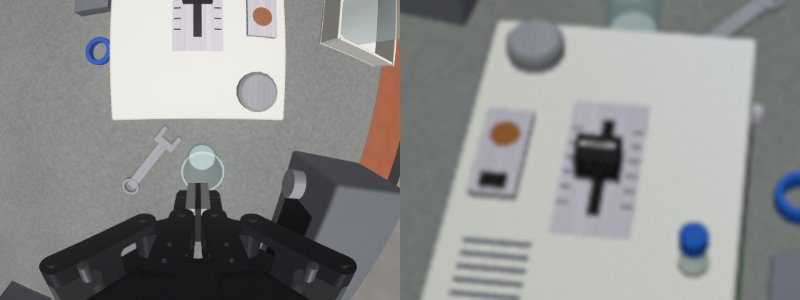

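The line peak is still at row 215, so the lever rests in the third notch, and the vial, frame, spanner and beaker are untouched. Handing in.

```bash
python3 -c "
from h import *
print(job.finish_job())"
```

```text
the job is handed in; nothing more can be done
None
```

I pushed the knob to its home stop, then out through exactly three clicks; it was resting in the third notch (42 mm) with nothing else disturbed when I handed the job in at about 20 s.

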